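# Restock the bolt lane with the full carton

## Task

One of the three look-alike screw cartons is still full of bolts and the other two are empty: find the full one by its weight, set it lengthwise in the blue stock lane and push it in under the hood until you feel it come up against the hidden stop, gently enough not to shove the stop back. Leave the two empty cartons standing flat on the bench, outside the lane, and everything else where it is.

Things in the scene. Friction and masses are not known exactly. Their poses are not given: they have to be found in the camera images.
- carton_a: closed cardboard screw carton, 130 long (its x) x 60 wide (y) x 72 high, green band along both long sides, yellow tape across the top; origin at the centre of its underside. The three look the same: one holds bolts (about 0.45 to 0.65 kg in all), the other two are as good as empty (about 0.11 kg); which one is full differs each time and cannot be seen
- carton_b: closed cardboard screw carton, 130 long (its x) x 60 wide (y) x 72 high, green band along both long sides, yellow tape across the top; origin at the centre of its underside. The three look the same: one holds bolts (about 0.45 to 0.65 kg in all), the other two are as good as empty (about 0.11 kg); which one is full differs each time and cannot be seen
- carton_c: closed cardboard screw carton, 130 long (its x) x 60 wide (y) x 72 high, green band along both long sides, yellow tape across the top; origin at the centre of its underside. The three look the same: one holds bolts (about 0.45 to 0.65 kg in all), the other two are as good as empty (about 0.11 kg); which one is full differs each time and cannot be seen
- lane: stock lane fixed to the bench: slick aluminium tray 8 thick, 300 x 120, with two blue guides 72 apart inside (8 thick, tops 24 above the bench), leading straight into a blue hood 72 wide and 80 high inside, top 94 above the bench. Origin on the bench, on the centre line below the hood's front edge (yellow stripe); x points in under the hood, z up. Open tray from x = -170 to 0, hood from 0 to 130
- hood_edge (a point): middle of the hood's front edge, 94 above the bench. Somewhere 40 to 80 behind this edge (different each time, not visible) stands the stop: a carton fully home sticks out 50 to 90 in front of the hood
- plunger (a joint): spring plunger of the stock sensor, which stands 8 proud of the hidden stop's face and is pushed in along the lane's x by a carton that comes home; 0 = out, 0.008 m = fully in (carton against the stop); its spring (about 0.3 N) does not push a full carton back
- stop (a joint): how far the hidden stop has been shoved back along the lane from its setting, 0 to 0.030 m; it is held by friction only and slips at about 20 N
- jar: glass screw jar with steel cap, 68 diameter, 100 high; bystander; origin at the centre of its underside
- wrench: steel wrench lying flat; bystander
- tape_measure: yellow tape measure, 66 x 36 x 60 high; bystander; origin at the centre of its underside
- offcut: wood offcut 150 x 70 x 35 high; bystander; origin at the centre of its underside
- coupling: steel pipe coupling standing on end, 42 diameter, 42 high; bystander; origin at the centre of its underside
- screw_box: small green box 70 x 90 x 50 high; bystander; origin at the centre of its underside

How it is judged:
At the end, for the whole second after the job is handed in: The full carton lies flat in the lane (within 12 mm of its centre line, its weight on the tray) with the sensor plunger pressed in more than 3.5 mm, the hidden stop has been shoved back by less than 10 mm, and both empty cartons stand flat on the bench; all at rest (((y of carton_a in the frame of lane between -0.012 and 0.012 m and x of carton_a in the frame of lane between -0.045 and 0.035 m and z of carton_a in the frame of lane below 0.013 m and angle between each of carton_a, carton_b, carton_c's own z axis and vertical below 0.1 rad and contact force between carton_a and lane above 2.5 N and linear speed of each of carton_a, carton_b, carton_c below 0.02 m/s and height (world z) of carton_b between -0.01 and 0.006 m and height (world z) of carton_c between -0.01 and 0.006 m) or (y of carton_b in the frame of lane between -0.012 and 0.012 m and x of carton_b in the frame of lane between -0.045 and 0.035 m and z of carton_b in the frame of lane below 0.013 m and angle between each of carton_b, carton_a, carton_c's own z axis and vertical below 0.1 rad and contact force between carton_b and lane above 2.5 N and linear speed of each of carton_b, carton_a, carton_c below 0.02 m/s and height (world z) of carton_a between -0.01 and 0.006 m and height (world z) of carton_c between -0.01 and 0.006 m) or (y of carton_c in the frame of lane between -0.012 and 0.012 m and x of carton_c in the frame of lane between -0.045 and 0.035 m and z of carton_c in the frame of lane below 0.013 m and angle between each of carton_c, carton_a, carton_b's own z axis and vertical below 0.1 rad and contact force between carton_c and lane above 2.5 N and linear speed of each of carton_c, carton_a, carton_b below 0.02 m/s and height (world z) of carton_a between -0.01 and 0.006 m and height (world z) of carton_b between -0.01 and 0.006 m)) and value of joint plunger above 0.0035 m and value of joint stop below 0.01 m); the robot touches nothing.
It fails at once if a bystander (jar, wrench, tape measure, offcut, coupling, green box) is moved by more than 30 mm (distance of any of jar, wrench, tape_measure, offcut, coupling, screw_box from where it was at the start of the episode above 0.03 m).
It also fails if it takes over 72 s, if anything falls off the work surface, if the arm or the gripper's body presses on something with over 40 N, if the wrist force passes 120 N, or if a joint passes its speed limit or range.

## Robot

A 6-joint arm with a two-finger parallel gripper is mounted at the origin on the work surface. World frame = base frame: x ahead of the robot, y to its left, z up, the work surface at z = 0. Lengths are in m, angles in rad, forces in N, time in s.
With the tool pointing down it reaches from about 0.35 to 0.875 m from the base axis. Payload 4.2 kg.
Tool frame: the origin (TCP) lies at the centre of the arm's flange, where the gripper is bolted on; the fingertips stand 182 mm ahead of it and the grasp point (between the pads) lies 164 mm ahead of it; z points along the fingers, y is the line along which they close (so a half turn about z gives the same grasp; the last joint's range is limited). The gripper opens to 87 mm and grips with 3 to 60 N. Pads are 19 mm wide; open, the fingers measure 117 mm over their backs; the gripper's body (75 mm by 190 mm) begins 51 mm behind the grasp point.
Start: joints at [1.369, 0.385, 0.008, 0, -1.194, -0.259], TCP at [0.278, 0.56, 0.405] pointing down, gripper open.
Joint ranges: [-3.14, 3.14], [-1.21, 2.06], [-1.07, 1.41], [-3.16, 2.05], [-2.99, -0.16], [-3.1, 3.1]. Speed limits (rad/s): [2.79, 2.79, 3.14, 3.14, 3.14, 3.14].

## Interface

Orientations are given as a 3x3 rotation matrix whose columns are the frame's x, y, z axes.
In Python, from bench import env gives the robot as it stands.
- The arm moves only by the tool step_arm, never from a script. Its argument "targets" is a list of rows, each a list of 7 numbers: the shift along the tool's x, y, z in mm, then the turn, a rotation vector about the tool's x, y, z in rad, then the opening, from 0 (shut) to 1 (fully open). In form: [[tx, ty, tz, wx, wy, wz, claw], ...]. A call has 1 to 5 rows; each row shifts and turns the commanded pose from where the row before left it, along the tool's axes as they then stand; what a row does not reach is not made up. A row lasts 1/12 s, in which the tool goes at most 41.7 mm and 7.16 degrees, less where a joint would pass 70% of its speed; a pose out of reach is approached as far as the arm can. A call with a gripper value outside its range is refused whole. The fingers move at their own pace and stop on an object; the grip force is fixed at half the most. Time passes only in rows, so rows that do not move let the fingers close. It gives the time, the measured TCP pose, the force, the opening and the grip force at its end, in the units of the state.
- env.get_state(): the state, without advancing time (a new reading comes with each control period).
- env.camera(name): name is "scene" or "top"; returns the picture (420x560x3 uint8, red, green, blue); there is no depth.
- env.camera_model(name): a dict with "camera_matrix" (3x3 intrinsics, pixels), "R" (3x3) and "t" (3): a world point X has camera coordinates R X + t. Camera axes: x right, y down, z forward; pixel columns grow to the right and rows downward; lengths in m; the calibration is good to about 2 mm. A picture is of the moment at which its call begins. camera_model takes no time and is no camera call.
- env.job_done(): hands the job in; it is judged then, once.
The state is a dict: "time_s": time; "joint_pos": joint angles; "joint_vel": joint speeds; "joint_efforts": joint torques, N m; "tool_pos": TCP position; "eef_rot": TCP orientation; "ft_force": force on the tool from outside, world axes, zero at the start; "ft_torque": the same for the moment, N m; "finger_gap": finger opening in m; "finger_force": force on a finger pad.
Only numpy, scipy, OpenCV 4.12 (cv2) and the standard library are available. Lean on these libraries where they do the work, as an engineer would, in place of code of your own. Each camera call takes 0.05 s, during which the arm holds its last target. There are 200 camera calls.

## Working session

There is one attempt and no reset: what is moved stays moved. The work goes in short steps, Python scripts to look and compute and a tool call to move; the robot and the scene stay as the last step left them, time stands still between calls to the robot, and variables do not carry over. Pictures are saved under pics/ and viewed, at most 10 in all, crops included, and the job is handed in when it is done.

Besides the shell and the picture viewer there is one more tool, called after "Call:" as name([rows], argument=value, ...), one row to a line, values as JSON. step_arm: Moves the arm, as the interface text tells. Its arguments: {"type":"object","properties":{"targets":{"type":"array","items":{"type":"array","items":{"type":"number"}}}},"required":["targets"]}

```bash
mkdir -p pics; ls
python3 - <<'E'
from bench import env
import cv2
for n in("top","scene"):
    cv2.imwrite(f"pics/{n}0.png",env.camera(n)[:,:,::-1]); print(n,env.camera_model(n))
s=env.get_state();print(s)
E
```

```text
pics
top {'camera_matrix': array([[452.17506044,   0.        , 280.62450253],
       [  0.        , 452.17506044, 214.55822839],
       [  0.        ,   0.        ,   1.        ]]), 'R': array([[ 1.44668475e-02, -9.99895273e-01,  3.91355687e-04],
       [-9.93365821e-01, -1.44170314e-02, -1.14089856e-01],
       [ 1.14083550e-01,  1.26176119e-03, -9.93470358e-01]]), 't': array([0.04179193, 0.60827734, 1.44326251])}
scene {'camera_matrix': array([[481.52515542,   0.        , 285.25718185],
       [  0.        , 481.52515542, 210.26037445],
       [  0.        ,   0.        ,   1.        ]]), 'R': array([[ 0.09317947,  0.99563646,  0.00506148],
       [ 0.67166128, -0.05910506, -0.73849693],
       [-0.73497531,  0.07221235, -0.67423784]]), 't': array([-0.11715381, -0.32329194,  1.87186665])}
{'time_s': 0.1, 'joint_pos': array([ 1.36857080e+00,  3.85491270e-01,  6.75427554e-03, -4.29258135e-04,
       -1.19401975e+00, -2.58605553e-01]), 'joint_vel': array([ 0.0004396 , -0.00026899,  0.00398648,  0.00225194,  0.00112005,
       -0.00118946]), 'joint_efforts': array([-4.95971344e-04, -3.91692352e+01,  1.87934643e+01,  4.23191205e+00,
        1.34601639e-02, -7.35963295e-05]), 'tool_pos': array([0.27781836, 0.55965442, 0.40375926]), 'eef_rot': array([[ 8.95612858e-01, -4.44833669e-01, -7.84757254e-04],
       [-4.44834346e-01, -8.95610975e-01, -1.84026620e-03],
       [ 1.15775156e-04,  1.99725305e-03, -9.99997999e-01]]), 'ft_force': array([-0.73082949,  0.01119617,  1.06108476]), 'ft_torque': array([ 0.02051352,  0.06460526, -0.01482372]), 'finger_force': 0.0, 'finger_gap': 0.08697169440521087}
```

View pics/top0.png

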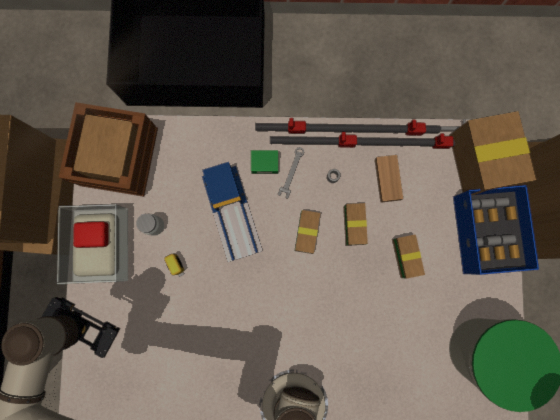

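View pics/scene0.png

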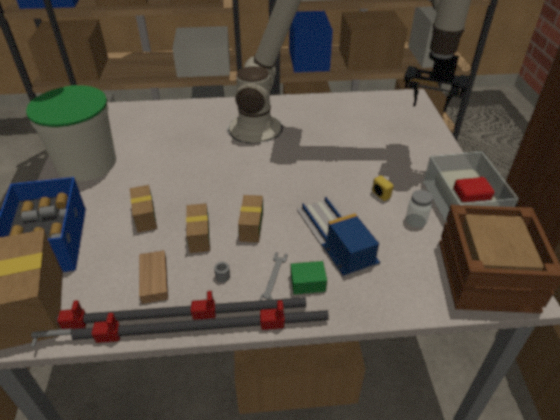

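The top view shows three cartons at about (308,231), (357,224) and (409,256). The hood is at (223,187), with its yellow stripe near (227,205) and the tray running to (240,255). I'll segment these next.

```bash
cat > h.py <<'E'
from bench import env
import cv2,numpy as np
def ray(n,uv,z):
    m=env.camera_model(n);R,t=m["R"],m["t"];c=-R.T@t
    d=R.T@np.linalg.inv(m["camera_matrix"])@np.array([uv[0],uv[1],1.]);return (c+d*(z-c[2])/d[2])[:2]
def proj(n,X):
    m=env.camera_model(n);p=m["camera_matrix"]@(m["R"]@np.array(X)+m["t"]);return p[:2]/p[2]
def blobs(img,lo,hi,amin,roi):
    h=cv2.cvtColor(img,cv2.COLOR_RGB2HSV);k=cv2.inRange(h,lo,hi);z=np.zeros_like(k);x0,y0,x1,y1=roi;z[y0:y1,x0:x1]=k[y0:y1,x0:x1]
    return [c for c in cv2.findContours(z,0,cv2.CHAIN_APPROX_NONE)[0] if cv2.contourArea(c)>amin]
E
python3 - <<'E'
from h import *
im=cv2.imread("pics/top0.png")[:,:,::-1].copy()
h=cv2.cvtColor(im,cv2.COLOR_RGB2HSV)
for p in [(308,220),(308,231),(357,210),(409,243),(398,260),(227,205),(223,185),(230,230),(330,260)]: print(p,h[p[1],p[0]])
for nm,lo,hi,roi in [("yel",(22,150,120),(32,255,255),(280,190,440,290)),("brown",(8,70,60),(32,255,255),(280,190,440,290)),("stripe",(12,120,90),(32,255,255),(200,190,250,220)),("hood",(100,120,30),(125,255,255),(195,150,270,270))]:
    for c in blobs(im,lo,hi,15,roi):
        r=cv2.minAreaRect(c);b=cv2.boxPoints(r);z={"hood":.094,"stripe":.094}.get(nm,.072)
        w=np.array([ray("top",q,z) for q in b]);print(nm,np.round(r[0],1),cv2.contourArea(c),"ctr",np.round(w.mean(0),4),"corners",np.round(w,3).tolist())
big=cv2.resize(im[145:285,195:435],None,fx=3.3,fy=3.3,interpolation=cv2.INTER_CUBIC);cv2.imwrite("pics/crop.png",big[:,:,::-1])
E
```

```text
(308, 220) [ 15 131 130]
(308, 231) [ 28 167 162]
(357, 210) [ 15 137 123]
(409, 243) [ 16 136 122]
(398, 260) [ 37 108  40]
(227, 205) [ 12  31 139]
(223, 185) [107 174  88]
(230, 230) [ 36   8 163]
(330, 260) [ 13  44 162]
yel [410.6 255.9] 101.5 ctr [ 0.4781 -0.3611] corners [[0.482, -0.331], [0.494, -0.388], [0.474, -0.392], [0.462, -0.334]]
yel [307.4 231.1] 95.5 ctr [ 0.5519 -0.0351] corners [[0.546, -0.005], [0.566, -0.008], [0.558, -0.065], [0.538, -0.062]]
yel [356.5 223. ] 94.5 ctr [ 0.5798 -0.191 ] corners [[0.589, -0.164], [0.59, -0.218], [0.571, -0.218], [0.57, -0.164]]
brown [410.5 255.9] 779.0 ctr [ 0.4784 -0.3607] corners [[0.536, -0.316], [0.551, -0.379], [0.421, -0.406], [0.406, -0.343]]
brown [307.5 231.2] 761.5 ctr [ 0.5516 -0.0354] corners [[0.491, 0.007], [0.622, -0.014], [0.612, -0.078], [0.481, -0.057]]
brown [356.4 223.6] 763.5 ctr [ 0.5783 -0.1907] corners [[0.642, -0.154], [0.648, -0.218], [0.514, -0.227], [0.509, -0.164]]
brown [390.5 195.5] 222.0 ctr [ 0.6699 -0.3003] corners [[0.687, -0.264], [0.688, -0.337], [0.653, -0.337], [0.652, -0.263]]
stripe [226.4 202.1] 78.0 ctr [0.6379 0.2218] corners [[0.63, 0.265], [0.657, 0.182], [0.646, 0.178], [0.619, 0.261]]
hood [223.8 187.6] 1082.0 ctr [0.6845 0.2312] corners [[0.737, 0.306], [0.772, 0.204], [0.631, 0.157], [0.597, 0.258]]
```

View pics/crop.png

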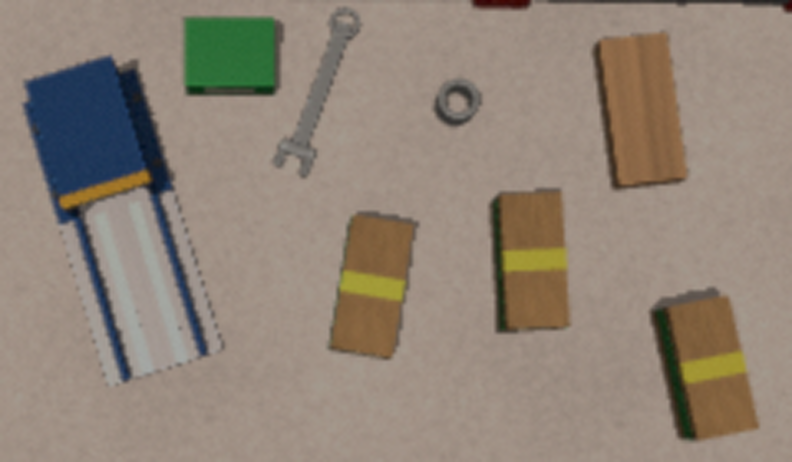

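The crop shows the carton tops cleanly, and the guides run from about (80,225) to (127,380) and (150,195) to (205,352). The carton tops measure about 131x65 against 130x60, and the stripe is 87 long, so the scale is right. Next I'll fit the lane axis from the guides.

```bash
cat >> h.py <<'E'
def go(x,y,z,yawdeg):
    s=env.get_state();R=s["eef_rot"];d=R.T@(np.array([x,y,z])-s["tool_pos"])*1000
    a=np.degrees(np.arctan2(R[1,0],R[0,0]));t=(yawdeg-a+180)%360-180
    print("t",round(s["time_s"],2),"shift mm",np.round(d,1),"wz rad",round(-np.radians(t),3),"yaw",round(a,2),"pos",np.round(s["tool_pos"],4))
E
python3 - <<'E'
from h import *
im=cv2.imread("pics/top0.png")[:,:,::-1].copy()
h=cv2.cvtColor(im,cv2.COLOR_RGB2HSV);k=cv2.inRange(h,(98,70,20),(128,255,255))
ys,xs=np.nonzero(k)
L=[];Rr=[]
for x,y in zip(xs,ys):
    if 214<=y<=258 and 205<x<270:
        mid=226+ (y-207)*0.30+2
        (L if x<mid else Rr).append(ray("top",(x,y),.024))
out=[]
for P in(L,Rr):
    P=np.array(P,np.float32);v=cv2.fitLine(P,cv2.DIST_HUBER,0,.01,.01).ravel();v=v*np.sign(np.array([v[0],v[0],1,1]));out.append(v);print(len(P),v,np.degrees(np.arctan2(v[1],v[0])))
d=out[0][:2]+out[1][:2];d/=np.linalg.norm(d);n=np.array([-d[1],d[0]])
o=[v[2:]@n for v in out];print("yaw",np.degrees(np.arctan2(d[1],d[0])),"offsets",o,"spacing",o[0]-o[1])
s=(.6379,.2218);print("stripe off",np.dot(s,n),"along",np.dot(s,d))
# hood top corners check, using blue+stripe on top
for name,q in[("stripeL",(195+62/3.3,145+205/3.3)),("stripeR",(195+151/3.3,145+181/3.3)),("hoodBL",(195+27/3.3,145+82/3.3)),("hoodBR",(195+112/3.3,145+57/3.3))]:
    w=ray("top",q,.094);print(name,w,"along",w@d,"off",w@n)
go(.552,-.035,.30,-9)
E
```

```text
92 [0.94872904 0.31609052 0.53532058 0.22892293] 18.426660224085985
70 [0.949045   0.31514052 0.54943353 0.14967202] 18.369297164773204
yaw 18.397978694761136 offsets [np.float64(0.04826652336992959), np.float64(-0.031387919424848365)] spacing 0.07965444279477796
stripe off 0.009132002196842792 along 0.6752986424804044
stripeL [0.62128612 0.26089649] along 0.6718734079287697 off 0.05147375987073738
stripeR [0.64560443 0.17671506] along 0.6683797729232404 off -0.036080154840926165
hoodBL [0.74001863 0.29827851] along 0.796335504276092 off 0.0494712456552239
hoodBR [0.76572133 0.21724081] along 0.7951477089675372 off -0.0355365531605866
t 0.1 shift mm [510.1 410.4 104.6] wz rad -0.304 yaw -26.41 pos [0.2778 0.5597 0.4038]
```

Call:
step_arm([
  [32,25.6,0,0,0,0,1],
  [32,25.6,0,0,0,0,1],
  [32,25.6,0,0,0,0,1],
  [32,25.6,0,0,0,0,1],
  [32,25.6,0,0,0,0,1],
])

```text
time_s: 0.52
tool_pos: [0.3645, 0.3721, 0.4043]
eef_rot: [[0.896, -0.444, -0.001], [-0.444, -0.896, -0.001], [-0.0, 0.001, -1.0]]
ft_force: [0.8, 0.1, 0.1]
finger_gap: 0.0873
finger_force: 0.0
```

Call:
step_arm([
  [32,25.6,0,0,0,0,1],
  [32,25.6,0,0,0,0,1],
  [32,25.6,0,0,0,0,1],
  [32,25.6,0,0,0,0,1],
  [32,25.6,0,0,0,0,1],
])

```text
time_s: 0.93
tool_pos: [0.4508, 0.1862, 0.4046]
eef_rot: [[0.896, -0.444, -0.0], [-0.444, -0.896, -0.0], [-0.0, 0.0, -1.0]]
ft_force: [1.3, 0.1, 0.2]
finger_gap: 0.087
finger_force: 0.0
```

Call:
step_arm([
  [32,25.6,0,0,0,0,1],
  [32,25.6,0,0,0,0,1],
  [32,25.6,0,0,0,0,1],
  [32,25.6,0,0,0,0,1],
  [32,25.6,0,0,0,0,1],
])

```text
time_s: 1.35
tool_pos: [0.5373, 0.0004, 0.4045]
eef_rot: [[0.896, -0.445, -0.0], [-0.445, -0.896, 0.0], [-0.0, 0.0, -1.0]]
ft_force: [1.1, 0.1, 0.8]
finger_gap: 0.0866
finger_force: 0.0
```

Call:
step_arm([
  [30,26.4,0,0,0,0,1],
  [0,0,30,0,0,-0.1,1],
  [0,0,30,0,0,-0.1,1],
  [0,0,30,0,0,-0.1,1],
  [0,0,0,0,0,0,1],
])

```text
time_s: 1.77
tool_pos: [0.5499, -0.0354, 0.3083]
eef_rot: [[0.987, -0.161, -0.014], [-0.161, -0.987, -0.001], [-0.014, 0.003, -1.0]]
ft_force: [-1.2, -0.7, -0.6]
finger_gap: 0.087
finger_force: 0.0
```

```bash
python3 -c "
from h import *
go(.552,-.035,.216,-9)"
```

```text
t 1.77 shift mm [ 3.3 -1.  92.3] wz rad -0.005 yaw -9.27 pos [ 0.5499 -0.0354  0.3083]
```

Call:
step_arm([
  [1,0,30,0,0,0,1],
  [0,0,30,0,0,0,1],
  [0,0,25,0,0,0,1],
  [0,0,11,0,0,0,1],
  [0,0,0,0,0,0,1],
])

```text
time_s: 2.18
tool_pos: [0.5528, -0.0346, 0.217]
eef_rot: [[0.987, -0.162, -0.005], [-0.162, -0.987, -0.001], [-0.005, 0.002, -1.0]]
ft_force: [0.5, 0.2, 0.2]
finger_gap: 0.0868
finger_force: 0.0
```

Call:
step_arm([
  [0,0,0,0,0,0,1],
  [0,0,0,0,0,0,0],
  [0,0,0,0,0,0,0],
  [0,0,0,0,0,0,0],
  [0,0,0,0,0,0,0],
])

```text
time_s: 2.6
tool_pos: [0.5534, -0.0347, 0.2199]
eef_rot: [[0.987, -0.16, 0.002], [-0.16, -0.987, 0.0], [0.002, -0.001, -1.0]]
ft_force: [0.7, -0.4, 1.0]
finger_gap: 0.0678
finger_force: 0.0
```

Call:
step_arm([
  [0,0,0,0,0,0,0],
  [0,0,0,0,0,0,0],
  [0,0,0,0,0,0,0],
  [0,0,0,0,0,0,0],
])

```text
time_s: 2.93
tool_pos: [0.5533, -0.0348, 0.2195]
eef_rot: [[0.987, -0.16, 0.001], [-0.16, -0.987, -0.0], [0.001, 0.0, -1.0]]
ft_force: [-2.1, -1.3, 6.0]
finger_gap: 0.0595
finger_force: 30.0
```

Call:
step_arm([
  [0,0,0,0,0,0,0],
  [0,0,-8,0,0,0,0],
  [0,0,-8,0,0,0,0],
  [0,0,-8,0,0,0,0],
  [0,0,0,0,0,0,0],
])

```text
time_s: 3.35
tool_pos: [0.5539, -0.0346, 0.2447]
eef_rot: [[0.987, -0.16, 0.004], [-0.16, -0.987, 0.001], [0.004, -0.001, -1.0]]
ft_force: [0.3, 0.9, -1.5]
finger_gap: 0.0594
finger_force: 30.0
```

Call:
step_arm([
  [0,0,0,0,0,0,0],
  [0,0,0,0,0,0,0],
  [0,0,0,0,0,0,0],
])

```text
time_s: 3.6
tool_pos: [0.553, -0.0348, 0.2424]
eef_rot: [[0.987, -0.16, -0.001], [-0.16, -0.987, -0.0], [-0.001, 0.0, -1.0]]
ft_force: [-0.6, 0.2, -1.0]
finger_gap: 0.0601
finger_force: 30.0
```

Call:
step_arm([
  [0,0,0,0,0,0,0],
])

```text
time_s: 3.68
tool_pos: [0.553, -0.0348, 0.2423]
eef_rot: [[0.987, -0.16, -0.001], [-0.16, -0.987, -0.0], [-0.001, 0.0, -1.0]]
ft_force: [-1.1, 0.3, -1.2]
finger_gap: 0.0595
finger_force: 30.0
```

Call:
step_arm([
  [0,0,0,0,0,0,0],
])

```text
time_s: 3.77
tool_pos: [0.5531, -0.0347, 0.2424]
eef_rot: [[0.987, -0.16, -0.001], [-0.16, -0.987, -0.0], [-0.001, 0.0, -1.0]]
ft_force: [0.6, 0.2, -0.5]
finger_gap: 0.0598
finger_force: 30.0
```

About -1 N, so the first carton is empty. I'll put it down and go to the second.

Call:
step_arm([
  [0,0,8,0,0,0,0],
  [0,0,8,0,0,0,0],
  [0,0,5,0,0,0,0],
  [0,0,3,0,0,0,0],
  [0,0,0,0,0,0,0],
])

```text
time_s: 4.18
tool_pos: [0.5528, -0.0347, 0.2194]
eef_rot: [[0.987, -0.159, -0.002], [-0.159, -0.987, -0.001], [-0.002, 0.001, -1.0]]
ft_force: [-4.4, -0.5, 8.2]
finger_gap: 0.0598
finger_force: 30.0
```

Call:
step_arm([
  [0,0,0,0,0,0,0],
  [0,0,0,0,0,0,1],
  [0,0,0,0,0,0,1],
  [0,0,0,0,0,0,1],
  [0,0,0,0,0,0,1],
])

```text
time_s: 4.6
tool_pos: [0.5532, -0.0347, 0.2183]
eef_rot: [[0.987, -0.16, -0.0], [-0.16, -0.987, -0.0], [-0.0, 0.0, -1.0]]
ft_force: [1.0, 0.4, -0.2]
finger_gap: 0.0787
finger_force: 0.0
```

Call:
step_arm([
  [0,0,0,0,0,0,1],
  [0,0,-20,0,0,0,1],
  [0,0,-30,0,0,0,1],
  [0,0,-30,0,0,0,1],
  [0,0,0,0,0,0,1],
])

```text
time_s: 5.02
tool_pos: [0.5552, -0.0345, 0.3048]
eef_rot: [[0.987, -0.158, 0.012], [-0.159, -0.987, 0.001], [0.012, -0.003, -1.0]]
ft_force: [0.8, -0.2, -0.0]
finger_gap: 0.0871
finger_force: 0.0
```

```bash
python3 -c "
from h import *
go(.579,-.191,.217,3)
go(.478,-.361,.217,12)"
```

```text
t 5.02 shift mm [ 47.2 150.9  87.9] wz rad -0.212 yaw -9.12 pos [ 0.5552 -0.0345  0.3048]
t 5.02 shift mm [-25.5 334.8  86.6] wz rad -0.369 yaw -9.12 pos [ 0.5552 -0.0345  0.3048]
```

Call:
step_arm([
  [12.6,37.5,0,0,0,0,1],
  [12.6,37.5,0,0,0,0,1],
  [12.6,37.5,0,0,0,0,1],
  [12.6,37.5,0,0,0,0,1],
  [0,0,0,0,0,-0.11,1],
])

```text
time_s: 5.43
tool_pos: [0.5794, -0.1964, 0.2982]
eef_rot: [[0.998, -0.055, 0.001], [-0.055, -0.998, -0.001], [0.001, 0.001, -1.0]]
ft_force: [1.3, 1.5, -0.2]
finger_gap: 0.0868
finger_force: 0.0
```

Call:
step_arm([
  [0,0,0,0,0,-0.1,1],
  [0,0,30,0,0,0,1],
  [0,0,25,0,0,0,1],
  [0,0,18,0,0,0,1],
  [0,0,8,0,0,0,1],
])

```text
time_s: 5.85
tool_pos: [0.5778, -0.1909, 0.2145]
eef_rot: [[0.999, 0.048, -0.005], [0.048, -0.999, 0.001], [-0.005, -0.001, -1.0]]
ft_force: [0.1, -0.4, -0.4]
finger_gap: 0.0867
finger_force: 0.0
```

Call:
step_arm([
  [0,0,0,0,0,0,1],
  [0,0,0,0,0,0,0],
  [0,0,0,0,0,0,0],
  [0,0,0,0,0,0,0],
  [0,0,0,0,0,0,0],
])

```text
time_s: 6.27
tool_pos: [0.5793, -0.1908, 0.2191]
eef_rot: [[0.999, 0.049, 0.003], [0.049, -0.999, -0.0], [0.003, 0.0, -1.0]]
ft_force: [1.0, 0.1, -0.4]
finger_gap: 0.0681
finger_force: 0.0
```

Call:
step_arm([
  [0,0,0,0,0,0,0],
  [0,0,0,0,0,0,0],
  [0,0,0,0,0,0,0],
  [0,0,0,0,0,0,0],
  [0,0,-8,0,0,0,0],
])

```text
time_s: 6.68
tool_pos: [0.5778, -0.1906, 0.2238]
eef_rot: [[0.999, 0.048, -0.004], [0.048, -0.999, 0.002], [-0.004, -0.002, -1.0]]
ft_force: [-0.2, 0.2, -6.0]
finger_gap: 0.06
finger_force: 30.0
```

Call:
step_arm([
  [0,0,-8,0,0,0,0],
  [0,0,-8,0,0,0,0],
  [0,0,0,0,0,0,0],
  [0,0,0,0,0,0,0],
  [0,0,0,0,0,0,0],
])

```text
time_s: 7.1
tool_pos: [0.5786, -0.1907, 0.2413]
eef_rot: [[0.999, 0.049, -0.001], [0.049, -0.999, 0.001], [-0.001, -0.001, -1.0]]
ft_force: [-0.4, 0.6, -5.3]
finger_gap: 0.06
finger_force: 30.0
```

Call:
step_arm([
  [0,0,0,0,0,0,0],
])

```text
time_s: 7.18
tool_pos: [0.5786, -0.1907, 0.2411]
eef_rot: [[0.999, 0.049, -0.001], [0.049, -0.999, 0.0], [-0.001, -0.0, -1.0]]
ft_force: [-0.9, -0.6, -5.5]
finger_gap: 0.0597
finger_force: 30.0
```

Call:
step_arm([
  [0,0,0,0,0,0,0],
])

```text
time_s: 7.27
tool_pos: [0.5787, -0.1908, 0.2411]
eef_rot: [[0.999, 0.049, -0.001], [0.049, -0.999, 0.0], [-0.001, -0.0, -1.0]]
ft_force: [-0.2, -0.9, -4.4]
finger_gap: 0.0599
finger_force: 30.0
```

About -5 N, so the second carton is the full one. I'll raise it and carry it to the lane.

Call:
step_arm([
  [0,0,-20,0,0,0,0],
  [0,0,-25,0,0,0,0],
  [0,0,-25,0,0,0,0],
  [0,0,-10,0,0,0,0],
  [0,0,0,0,0,0,0],
])

```text
time_s: 7.68
tool_pos: [0.5796, -0.191, 0.3247]
eef_rot: [[0.999, 0.05, 0.007], [0.05, -0.999, -0.001], [0.007, 0.001, -1.0]]
ft_force: [-0.4, -0.9, -5.7]
finger_gap: 0.0598
finger_force: 30.0
```

```bash
python3 -c "
from h import *
go(.5355,.1865,.24,18.4)"
```

```text
t 7.68 shift mm [ -25.9 -379.3   84.1] wz rad -0.272 yaw 2.84 pos [ 0.5796 -0.191   0.3247]
```

Call:
step_arm([
  [-2,-20,0,0,0,0,0],
  [-2,-33,0,0,0,0,0],
  [-2,-33,0,0,0,0,0],
  [-2,-33,0,0,0,0,0],
  [-2,-33,0,0,0,0,0],
])

```text
time_s: 8.1
tool_pos: [0.5604, -0.0384, 0.3195]
eef_rot: [[0.999, 0.048, -0.004], [0.048, -0.999, 0.0], [-0.004, -0.0, -1.0]]
ft_force: [-0.2, 0.5, -4.9]
finger_gap: 0.0593
finger_force: 30.0
```

Call:
step_arm([
  [-2,-33,0,0,0,0,0],
  [-2,-33,0,0,0,0,0],
  [-2,-33,0,0,0,0,0],
  [-2,-33,0,0,0,0,0],
  [-2,-33,0,0,0,0,0],
])

```text
time_s: 8.52
tool_pos: [0.5422, 0.1261, 0.3196]
eef_rot: [[0.999, 0.049, -0.004], [0.049, -0.999, -0.001], [-0.004, 0.001, -1.0]]
ft_force: [0.8, -0.9, -5.3]
finger_gap: 0.0599
finger_force: 30.0
```

Call:
step_arm([
  [-2,-33,0,0,0,0,0],
  [-2,-20,0,0,0,0,0],
  [-1,-9,0,0,0,-0.07,0],
  [0,0,0,0,0,-0.07,0],
  [0,0,0,0,0,-0.07,0],
])

```text
time_s: 8.93
tool_pos: [0.5344, 0.1872, 0.3193]
eef_rot: [[0.965, 0.261, -0.004], [0.261, -0.965, -0.002], [-0.004, 0.001, -1.0]]
ft_force: [-0.3, 0.2, -5.4]
finger_gap: 0.0596
finger_force: 30.0
```

Call:
step_arm([
  [0,0,20,0,0,-0.06,0],
  [0,0,20,0,0,0,0],
  [0,0,10,0,0,0,0],
  [0,0,0,0,0,0,0],
  [0,0,0,0,0,0,0],
])

```text
time_s: 9.35
tool_pos: [0.5352, 0.1863, 0.2705]
eef_rot: [[0.95, 0.314, -0.002], [0.314, -0.95, -0.002], [-0.003, 0.001, -1.0]]
ft_force: [0.4, 0.7, -3.8]
finger_gap: 0.0598
finger_force: 30.0
```

```bash
python3 -c "
from h import *
go(.5355,.1865,.227,18.4)
a=env.camera('scene')[170:290,220:400];b=env.camera('top')[140:290,170:330]
a=cv2.resize(a,(720,480),interpolation=2)[:,:400+0] if 0 else cv2.resize(a,(420,280),interpolation=2);b=cv2.resize(b,(299,280),interpolation=2)
cv2.imwrite('pics/p1.png',np.hstack([a,b])[:,:,::-1])"
```

```text
t 9.35 shift mm [ 0.5 -0.2 43.5] wz rad -0.002 yaw 18.28 pos [0.5352 0.1863 0.2705]
```

View pics/p1.png

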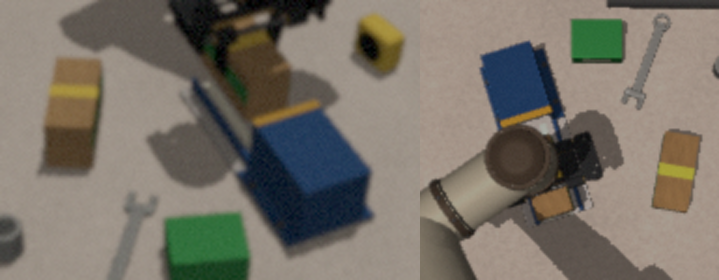

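The carton hangs over the tray in line with the guides, in front of the hood (scene crop around (250,85)). The first carton still stands at (75,110). Now I'll lower it.

Call:
step_arm([
  [0,0,10,0,0,0,0],
  [0,0,10,0,0,0,0],
  [0,0,8,0,0,0,0],
  [0,0,6,0,0,0,0],
  [0,0,4,0,0,0,0],
])

```text
time_s: 9.87
tool_pos: [0.535, 0.1862, 0.2324]
eef_rot: [[0.95, 0.314, -0.002], [0.314, -0.95, -0.001], [-0.002, 0.001, -1.0]]
ft_force: [-0.3, 0.5, -5.4]
finger_gap: 0.06
finger_force: 30.0
```

Call:
step_arm([
  [0,0,2,0,0,0,0],
  [0,0,1,0,0,0,0],
  [0,0,1,0,0,0,0],
  [0,0,0,0,0,0,0],
])

```text
time_s: 10.2
tool_pos: [0.5354, 0.1865, 0.2299]
eef_rot: [[0.949, 0.314, 0.0], [0.314, -0.949, 0.0], [0.0, -0.0, -1.0]]
ft_force: [1.3, -0.9, -5.8]
finger_gap: 0.0595
finger_force: 30.0
```

Call:
step_arm([
  [0,0,1,0,0,0,0],
  [0,0,1,0,0,0,0],
  [0,0,1,0,0,0,0],
  [0,0,0,0,0,0,0],
  [0,0,0,0,0,0,0],
])

```text
time_s: 10.62
tool_pos: [0.5354, 0.1865, 0.2269]
eef_rot: [[0.949, 0.314, 0.0], [0.314, -0.949, 0.0], [0.001, -0.0, -1.0]]
ft_force: [0.1, 0.2, -5.0]
finger_gap: 0.0597
finger_force: 30.0
```

Call:
step_arm([
  [0,0,0.7,0,0,0,0],
  [0,0,0.7,0,0,0,0],
  [0,0,0,0,0,0,0],
])

```text
time_s: 10.87
tool_pos: [0.5354, 0.1865, 0.2269]
eef_rot: [[0.949, 0.314, 0.001], [0.314, -0.949, 0.0], [0.001, 0.0, -1.0]]
ft_force: [-3.6, -0.5, 4.3]
finger_gap: 0.0601
finger_force: 30.0
```

Call:
step_arm([
  [0,0,0,0,0,0,0],
])

```text
time_s: 10.95
tool_pos: [0.5353, 0.1865, 0.2269]
eef_rot: [[0.949, 0.314, 0.001], [0.314, -0.949, 0.0], [0.001, 0.0, -1.0]]
ft_force: [-3.9, -1.4, 5.2]
finger_gap: 0.0598
finger_force: 30.0
```

Call:
step_arm([
  [0,0,0,0,0,0,1],
  [0,0,0,0,0,0,1],
  [0,0,0,0,0,0,1],
  [0,0,0,0,0,0,1],
  [0,0,0,0,0,0,1],
])

```text
time_s: 11.37
tool_pos: [0.5355, 0.1865, 0.2254]
eef_rot: [[0.949, 0.314, 0.0], [0.314, -0.949, 0.0], [0.0, -0.0, -1.0]]
ft_force: [0.4, -0.4, -0.1]
finger_gap: 0.0832
finger_force: 0.0
```

Call:
step_arm([
  [0,0,-20,0,0,0,1],
  [0,0,-30,0,0,0,1],
  [0,0,-20,0,0,0,1],
  [-30,0,0,0,0,0,0],
  [-40,0,0,0,0,0,0],
])

```text
time_s: 11.78
tool_pos: [0.4705, 0.1655, 0.2966]
eef_rot: [[0.95, 0.313, 0.005], [0.313, -0.95, 0.003], [0.006, -0.001, -1.0]]
ft_force: [0.0, 0.2, 0.0]
finger_gap: 0.0801
finger_force: 0.0
```

Call:
step_arm([
  [-28,0,0,0,0,0,0],
  [0,0,0,0,0,0,0],
  [0,0,0,0,0,0,0],
  [0,0,0,0,0,0,0],
  [0,0,0,0,0,0,0],
])

```text
time_s: 12.2
tool_pos: [0.4433, 0.1563, 0.2955]
eef_rot: [[0.949, 0.314, 0.001], [0.314, -0.949, 0.001], [0.001, -0.0, -1.0]]
ft_force: [-0.4, -0.1, 1.0]
finger_gap: 0.0483
finger_force: 0.0
```

```bash
python3 -c "
from h import *
s=env.get_state()
d=np.array([.9489,.3156]);n=np.array([-.3156,.9489]);print(s['tool_pos'][:2]@d-.667,s['tool_pos'][:2]@n-.008,s['finger_gap'],s['ft_force'])
go(.5,.1,.217,18.4)
im=env.camera('top');c=max(blobs(im,(8,70,60),(32,255,255),20,(205,207,275,290)),key=cv2.contourArea);
b=cv2.boxPoints(cv2.minAreaRect(c));[print(ray('top',q,.08)@d-.667,ray('top',q,.08)@n-.008) for q in b]
a=env.camera('scene')[170:290,220:400]
a=cv2.resize(a,(420,280),interpolation=2);b=cv2.resize(im[140:290,170:330],(299,280),interpolation=2)
cv2.imwrite('pics/p2.png',np.hstack([a,b])[:,:,::-1])"
```

```text
-0.19702943731020428 0.0004217834424162861 0.0483372150713211 [-0.36606256 -0.12847046  1.00409094]
t 12.2 shift mm [36.1 71.3 78.6] wz rad -0.002 yaw 18.29 pos [0.4433 0.1563 0.2955]
-0.014964645519935815 0.04753495470962763
-0.04843169773843725 -0.05818817038471235
-0.24926431020726142 0.0036930167115720794
-0.216351233749977 0.10764524249146756
```

View pics/p2.png

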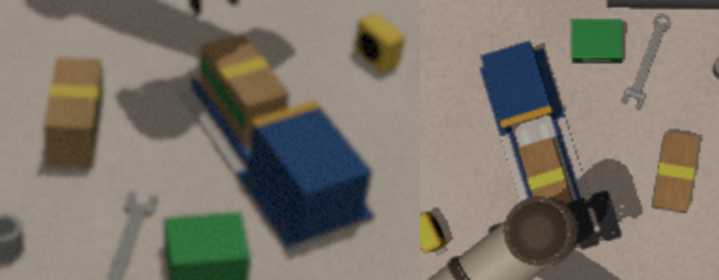

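The carton sits flat between the guides, with its tape at (245,68) in the scene crop and (547,178) in the top crop. The shut fingers go down behind it next.

Call:
step_arm([
  [0,0,25,0,0,0,0],
  [0,0,25,0,0,0,0],
  [0,0,20,0,0,0,0],
  [0,0,9,0,0,0,0],
  [0,0,0,0,0,0,0],
])

```text
time_s: 12.72
tool_pos: [0.4422, 0.1555, 0.2142]
eef_rot: [[0.95, 0.313, -0.004], [0.313, -0.95, -0.003], [-0.005, 0.002, -1.0]]
ft_force: [-0.7, -0.1, -0.3]
finger_gap: 0.0071
finger_force: 0.0
```

Call:
step_arm([
  [4,0,0,0,0,0,0],
  [4,0,0,0,0,0,0],
  [4,0,0,0,0,0,0],
  [4,0,0,0,0,0,0],
  [4,0,0,0,0,0,0],
])

```text
time_s: 13.13
tool_pos: [0.4616, 0.162, 0.2171]
eef_rot: [[0.95, 0.314, 0.0], [0.314, -0.95, 0.0], [0.0, -0.0, -1.0]]
ft_force: [-3.4, -1.4, 1.4]
finger_gap: 0.0005
finger_force: 1.6
```

Call:
step_arm([
  [4,0,0,0,0,0,0],
  [4,0,0,0,0,0,0],
  [4,0,0,0,0,0,0],
  [4,0,0,0,0,0,0],
  [4,0,0,0,0,0,0],
])

```text
time_s: 13.55
tool_pos: [0.4804, 0.1682, 0.2163]
eef_rot: [[0.95, 0.314, -0.001], [0.314, -0.95, -0.0], [-0.001, 0.0, -1.0]]
ft_force: [-4.6, -1.3, 2.2]
finger_gap: 0.0005
finger_force: 2.0
```

Call:
step_arm([
  [4,0,0,0,0,0,0],
  [4,0,0,0,0,0,0],
  [4,0,0,0,0,0,0],
  [4,0,0,0,0,0,0],
  [4,0,0,0,0,0,0],
])

```text
time_s: 13.97
tool_pos: [0.4996, 0.1746, 0.2163]
eef_rot: [[0.949, 0.314, -0.0], [0.314, -0.949, -0.0], [-0.0, 0.0, -1.0]]
ft_force: [-3.4, -0.9, 1.8]
finger_gap: 0.0004
finger_force: 2.0
```

Call:
step_arm([
  [4,0,0,0,0,0,0],
  [4,0,0,0,0,0,0],
  [4,0,0,0,0,0,0],
  [4,0,0,0,0,0,0],
  [4,0,0,0,0,0,0],
])

```text
time_s: 14.38
tool_pos: [0.5186, 0.1809, 0.2163]
eef_rot: [[0.949, 0.314, -0.0], [0.314, -0.949, -0.0], [-0.0, 0.0, -1.0]]
ft_force: [-4.8, -1.4, 3.1]
finger_gap: 0.0002
finger_force: 1.9
```

Call:
step_arm([
  [2,0,0,0,0,0,0],
  [2,0,0,0,0,0,0],
  [2,0,0,0,0,0,0],
])

```text
time_s: 14.63
tool_pos: [0.524, 0.1827, 0.2163]
eef_rot: [[0.949, 0.314, -0.0], [0.314, -0.949, -0.0], [-0.0, 0.0, -1.0]]
ft_force: [-3.7, -1.7, 1.7]
finger_gap: 0.0006
finger_force: 1.8
```

Call:
step_arm([
  [1.5,0,0,0,0,0,0],
  [1.5,0,0,0,0,0,0],
])

```text
time_s: 14.8
tool_pos: [0.5269, 0.1836, 0.2163]
eef_rot: [[0.949, 0.314, 0.0], [0.314, -0.949, 0.0], [0.0, -0.0, -1.0]]
ft_force: [-3.4, -0.9, 2.7]
finger_gap: 0.0008
finger_force: 1.7
```

Call:
step_arm([
  [1.5,0,0,0,0,0,0],
  [1.5,0,0,0,0,0,0],
])

```text
time_s: 14.97
tool_pos: [0.5297, 0.1846, 0.2163]
eef_rot: [[0.949, 0.314, -0.0], [0.314, -0.949, 0.0], [0.0, -0.0, -1.0]]
ft_force: [-2.8, -1.1, 1.9]
finger_gap: 0.0006
finger_force: 1.6
```

Call:
step_arm([
  [1.5,0,0,0,0,0,0],
  [1.5,0,0,0,0,0,0],
])

```text
time_s: 15.13
tool_pos: [0.5326, 0.1856, 0.2163]
eef_rot: [[0.949, 0.314, 0.0], [0.314, -0.949, 0.0], [0.0, -0.0, -1.0]]
ft_force: [-3.1, -0.6, 2.1]
finger_gap: 0.0006
finger_force: 1.5
```

Call:
step_arm([
  [0.9,0,0,0,0,0,0],
  [0.9,0,0,0,0,0,0],
])

```text
time_s: 15.3
tool_pos: [0.5343, 0.1861, 0.2163]
eef_rot: [[0.949, 0.314, -0.0], [0.314, -0.949, 0.0], [-0.0, -0.0, -1.0]]
ft_force: [-4.0, -1.6, 0.9]
finger_gap: 0.0008
finger_force: 1.5
```

Call:
step_arm([
  [0.9,0,0,0,0,0,0],
  [0.9,0,0,0,0,0,0],
])

```text
time_s: 15.47
tool_pos: [0.536, 0.1867, 0.2163]
eef_rot: [[0.949, 0.314, 0.0], [0.314, -0.949, 0.0], [0.0, -0.0, -1.0]]
ft_force: [-3.0, -0.9, 1.2]
finger_gap: 0.0005
finger_force: 1.4
```

Call:
step_arm([
  [0.9,0,0,0,0,0,0],
  [0.9,0,0,0,0,0,0],
])

```text
time_s: 15.63
tool_pos: [0.5377, 0.1872, 0.2163]
eef_rot: [[0.949, 0.314, 0.0], [0.314, -0.949, 0.0], [0.0, -0.0, -1.0]]
ft_force: [-2.8, -0.6, 0.4]
finger_gap: 0.0002
finger_force: 1.4
```

Call:
step_arm([
  [0.9,0,0,0,0,0,0],
  [0.9,0,0,0,0,0,0],
])

```text
time_s: 15.8
tool_pos: [0.5394, 0.1878, 0.2163]
eef_rot: [[0.949, 0.314, 0.0], [0.314, -0.949, 0.0], [0.0, -0.0, -1.0]]
ft_force: [-2.8, -0.6, 0.6]
finger_gap: 0.0005
finger_force: 1.3
```

Call:
step_arm([
  [1,0,0,0,0,0,0],
  [1,0,0,0,0,0,0],
])

```text
time_s: 15.97
tool_pos: [0.5413, 0.1884, 0.2163]
eef_rot: [[0.95, 0.314, -0.0], [0.314, -0.95, -0.0], [-0.0, 0.0, -1.0]]
ft_force: [-1.9, -0.8, -0.1]
finger_gap: 0.0005
finger_force: 1.3
```

Call:
step_arm([
  [1,0,0,0,0,0,0],
  [1,0,0,0,0,0,0],
])

```text
time_s: 16.13
tool_pos: [0.5432, 0.1891, 0.2163]
eef_rot: [[0.95, 0.314, 0.0], [0.314, -0.95, 0.0], [0.0, -0.0, -1.0]]
ft_force: [-2.3, -0.5, -0.5]
finger_gap: 0.0003
finger_force: 1.2
```

Call:
step_arm([
  [1,0,0,0,0,0,0],
  [1,0,0,0,0,0,0],
])

```text
time_s: 16.3
tool_pos: [0.5451, 0.1897, 0.2163]
eef_rot: [[0.95, 0.314, -0.0], [0.314, -0.95, 0.0], [0.0, -0.0, -1.0]]
ft_force: [-2.5, -1.1, -0.1]
finger_gap: 0.0003
finger_force: 1.2
```

Call:
step_arm([
  [1,0,0,0,0,0,0],
  [1,0,0,0,0,0,0],
])

```text
time_s: 16.47
tool_pos: [0.547, 0.1903, 0.2163]
eef_rot: [[0.949, 0.314, 0.0], [0.314, -0.949, 0.0], [0.0, -0.0, -1.0]]
ft_force: [-1.9, -0.9, 0.0]
finger_gap: 0.0005
finger_force: 1.2
```

Call:
step_arm([
  [1,0,0,0,0,0,0],
  [1,0,0,0,0,0,0],
])

```text
time_s: 16.63
tool_pos: [0.5489, 0.191, 0.2163]
eef_rot: [[0.949, 0.314, 0.0], [0.314, -0.949, -0.0], [0.0, 0.0, -1.0]]
ft_force: [-2.4, -1.3, 0.5]
finger_gap: 0.0005
finger_force: 1.1
```

Call:
step_arm([
  [1,0,0,0,0,0,0],
  [1,0,0,0,0,0,0],
])

```text
time_s: 16.8
tool_pos: [0.5508, 0.1916, 0.2163]
eef_rot: [[0.949, 0.314, 0.0], [0.314, -0.949, 0.0], [0.0, -0.0, -1.0]]
ft_force: [-1.6, -0.8, -0.4]
finger_gap: 0.0005
finger_force: 1.1
```

Call:
step_arm([
  [1,0,0,0,0,0,0],
  [1,0,0,0,0,0,0],
])

```text
time_s: 16.97
tool_pos: [0.5527, 0.1922, 0.2163]
eef_rot: [[0.949, 0.314, -0.0], [0.314, -0.949, -0.0], [-0.0, -0.0, -1.0]]
ft_force: [-1.9, -0.7, -1.6]
finger_gap: 0.0004
finger_force: 1.1
```

Call:
step_arm([
  [1,0,0,0,0,0,0],
  [1,0,0,0,0,0,0],
])

```text
time_s: 17.13
tool_pos: [0.5545, 0.1928, 0.2163]
eef_rot: [[0.949, 0.314, -0.0], [0.314, -0.949, -0.0], [-0.0, 0.0, -1.0]]
ft_force: [-1.8, 0.8, -0.4]
finger_gap: 0.0006
finger_force: 1.2
```

Call:
step_arm([
  [1,0,0,0,0,0,0],
  [1,0,0,0,0,0,0],
])

```text
time_s: 17.3
tool_pos: [0.5564, 0.1934, 0.2163]
eef_rot: [[0.949, 0.314, -0.0], [0.314, -0.949, -0.0], [-0.0, 0.0, -1.0]]
ft_force: [-2.5, -0.8, -1.2]
finger_gap: 0.0005
finger_force: 1.2
```

Call:
step_arm([
  [1,0,0,0,0,0,0],
  [1,0,0,0,0,0,0],
])

```text
time_s: 17.47
tool_pos: [0.5583, 0.1941, 0.2163]
eef_rot: [[0.949, 0.314, -0.0], [0.314, -0.949, -0.0], [-0.0, 0.0, -1.0]]
ft_force: [-2.4, 0.3, -1.3]
finger_gap: 0.0003
finger_force: 1.2
```

Call:
step_arm([
  [1,0,0,0,0,0,0],
  [1,0,0,0,0,0,0],
])

```text
time_s: 17.63
tool_pos: [0.5592, 0.1942, 0.2163]
eef_rot: [[0.95, 0.314, -0.004], [0.314, -0.95, -0.002], [-0.004, 0.001, -1.0]]
ft_force: [-8.8, -1.9, 5.1]
finger_gap: 0.0006
finger_force: 4.5
```

Call:
step_arm([
  [1,0,0,0,0,0,0],
  [1,0,0,0,0,0,0],
])

```text
time_s: 17.8
tool_pos: [0.5598, 0.1944, 0.2163]
eef_rot: [[0.95, 0.313, -0.008], [0.313, -0.95, -0.004], [-0.009, 0.001, -1.0]]
ft_force: [-14.2, -1.8, 9.6]
finger_gap: 0.0004
finger_force: 7.1
```

The force rose from 2.5 to 14 N while the tip stalled, so the carton is against the stop, below the slip force. I'll back off, rise and look.

Call:
step_arm([
  [-2,0,0,0,0,0,0],
  [-8,0,0,0,0,0,0],
  [-20,0,0,0,0,0,0],
  [-20,0,0,0,0,0,0],
  [0,0,-30,0,0,0,0],
])

```text
time_s: 18.22
tool_pos: [0.5102, 0.1773, 0.2416]
eef_rot: [[0.95, 0.312, -0.012], [0.312, -0.95, -0.006], [-0.013, 0.002, -1.0]]
ft_force: [-0.8, -0.8, -0.8]
finger_gap: 0.0005
finger_force: 0.0
```

Call:
step_arm([
  [0,0,-40,0,0,0,0],
  [-30,0,-20,0,0,0,0],
  [-30,0,0,0,0,0,0],
  [0,0,0,0,0,0,0],
  [0,0,0,0,0,0,0],
])

```text
time_s: 18.63
tool_pos: [0.457, 0.1606, 0.3078]
eef_rot: [[0.949, 0.315, 0.004], [0.315, -0.949, 0.003], [0.005, -0.001, -1.0]]
ft_force: [0.9, 0.0, 0.1]
finger_gap: 0.0003
finger_force: 0.0
```

```bash
python3 -c "
from h import *
im=env.camera('top');d=np.array([.9489,.3156]);n=np.array([-.3156,.9489])
for c in blobs(im,(22,150,120),(32,255,255),10,(210,200,260,250)):
    r=cv2.minAreaRect(c)[0];w=ray('top',r,.08);print('tape',r,w@d-.667,w@n-.008)
print(env.get_state()['ft_force'])
a=cv2.resize(env.camera('scene')[150:290,110:400],(580,280),interpolation=2);b=cv2.resize(im[140:290,170:280],(205,280),interpolation=2)
cv2.imwrite('pics/p3.png',np.hstack([a,b])[:,:,::-1])"
```

```text
tape (228.00003051757812, 205.50001525878906) -0.001381656037686807 0.0004095031252968964
[0.16813011 0.40519332 0.1119854 ]
```

View pics/p3.png

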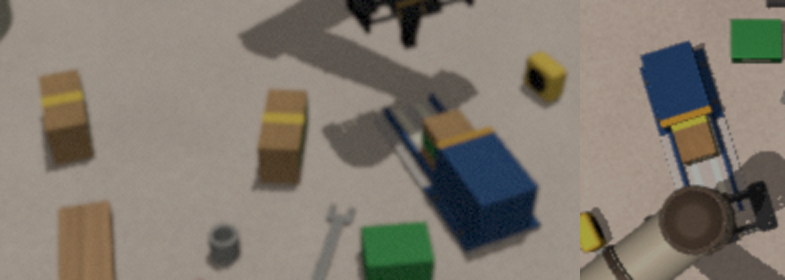

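The carton is under the hood and on the centre line (tape offset 0.4 mm), sticking out about 67 mm in front. The empty cartons stand at (65,115) and (283,135), and the bystanders look untouched. Handing in.

```bash
python3 -c "
from bench import env
print(env.job_done())"
```

```text
the job is handed in; nothing more can be done
None
```

I found the full carton by weight (about 5 N, against about 1 N for the first carton; the third was not weighed), set it in the lane, pushed it home against the stop at about 14 N (slip is about 20 N), and handed the job in; no verdict came back.

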